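# Find which way the canister cap unscrews and hold it over the dish

## Task

Open the clear canister clamped to the counter: its quarter-turn cap may be left- or right-handed, so try loosening it one way and, if it comes up against a stop, turn it the other way until it is free. Lift the cap off and finish while still holding it in the gripper, upright and motionless above the middle of the white dish on the counter, at least 12 cm above the counter. Do not drop the cap, and leave the dish, the brown pot and the scraper where they are.

Things in the scene. Friction and masses are not known exactly. Their poses are not given: they have to be found in the camera images.
- canister: clear acrylic canister of brown nuts, 90 mm diameter, shoulder 100 mm above the counter, in a steel clamp ring 112 mm across, 18 mm high, bolted down: it cannot move. Origin on its axis at the counter; z up; x is where the cap's pointer aims when locked (within 5 deg). A white neck with side tabs rises from the shoulder to 130 mm, hidden under the cap.
- cap: grey ribbed round cap, 60 mm diameter, 34 mm high, 26 mm deep inside, 50 to 100 g. Origin on its axis at its lower rim, z up, x along the orange pointer line on its top. Seated, its rim is 104 mm and its top 138 mm above the counter. Two lugs in its skirt lock under tabs on the neck; until free it lifts only about 1.5 mm. It turns easily and does not rise as it turns.
- dish: low round white melamine dish, 130 mm across the rim, 22 mm high, loose on the counter; origin at the centre of its underside. The cap ends held above its middle.
- pot: brown ceramic pot with a knobbed lid, 112 mm across, 100 mm high, loose; origin at the centre of its underside; leave alone
- scraper: silicone scraper, wooden handle 14 mm thick and red blade, lying flat, 240 mm long along its x (from -127 to +113 mm), 45 mm wide; loose; leave alone
- cap_top (a point): centre of the cap's flat top, 34 mm above its origin. Turned the closing way, the cap meets a hard stop 5 to 20 deg from its start; turned the opening way, it lifts straight off anywhere from 55 to 120 deg from the canister's x (80 is good). Which way opens (clockwise or counterclockwise from above) changes from run to run and cannot be seen.
Mind the look-alikes: they are no part of the job. Of the things that look like the cap, the largest one is meant.

How it is judged:
By the outcome, as a careful person would: the job done as asked, in the order asked, and still so for the second after the job is handed in, while the arm keeps its last pose, push and grip.
It also fails if it takes over 51 s, if anything falls off the work surface, if the arm or the gripper's body presses on something with over 40 N, if the wrist force passes 120 N, or if a joint passes its speed limit or range.

## Robot

A 6-joint arm with a two-finger parallel gripper is mounted at the origin on the work surface. World frame = base frame: x ahead of the robot, y to its left, z up, the work surface at z = 0. Lengths are in m, angles in rad, forces in N, time in s.
With the tool pointing down it reaches from about 0.375 to 0.825 m from the base axis. Payload 5.5 kg.
Tool frame: the origin (TCP) lies at the very end of the fingers, on their centre line; the grasp point (between the pads) lies ctrl.hold_point_z behind it (ctrl.hold_point_z is the distance from the TCP to the grasp point, in m); z points along the fingers, y is the line along which they close (so a half turn about z gives the same grasp; the last joint's range is limited). The gripper opens to 85 mm and grips with 20 to 120 N. Pads are 22 mm wide; open, the fingers measure 114 mm over their backs; the gripper's body (76 mm by 85 mm) begins 54 mm behind the grasp point. The pads swing forward as they close: fully open they stand 13 mm farther back than shut.
Start: joints at [1.14, 0.314, -0.047, 1.21, 0, 1.571], TCP at [0.251, 0.545, 0.231] pointing down, gripper open.
Joint ranges: [-2.67, 2.67], [-0.69, 1.73], [-1.03, 1.25], [-2.08, 2.16], [-1.42, 1.45], [-3.14, 3.14]. Speed limits (rad/s): [2.39, 2.39, 3.01, 3.14, 3.14, 3.14].

## Interface

Orientations are given as a unit quaternion [x, y, z, w].
In Python, from bench import ctrl gives the robot as it stands. Calls block until the motion is done:
- ctrl.move_pose(position, orientation): joint-space move of the TCP to a pose.
- ctrl.line_to(position, speed=0.15, rot=None, threshold=None): straight line of the TCP; rot=None keeps the orientation; speed is the mean speed in m/s. With threshold (N) it stops when the force on the tool has changed by that much, and returns True; else False.
- ctrl.movej(angles): joint-space move.
- ctrl.open_gripper() and ctrl.clamp(newtons=None): open the fingers fully, or close them until they stop; newtons is the grip in N (None keeps the last).
- ctrl.sleep(seconds).
- ctrl.solve_ik(position, orientation): joint angles nearest the present ones, or None.
- ctrl.read_camera(name): name is "scene" or "top"; returns (picture, depth): 384x512x3 uint8, red, green, blue; 384x512 float32, m along the optical axis (not along the pixel's ray), 0 where there is no reading.
- ctrl.calibration(name): a dict with "fx", "fy", "cx", "cy" (pixels), "k1" (the pictures are not rectified: a ray, as slopes to the right and down, at radius r is drawn at 1 + k1 r^2 times it, then the intrinsics apply), "rvec" (rotation vector, rad) and "tvec" (3), from world to camera coordinates, as OpenCV has them. Camera axes: x right, y down, z forward; pixel columns grow to the right and rows downward; lengths in m; the calibration is good to about 2 mm. A picture is of the moment at which its call begins. calibration takes no time and is no camera call.
A pose or a line that the arm cannot do raises ctrl.IKError and nothing moves.
- ctrl.hand_in(): hands the job in; it is judged then, once.
Trained networks look in the newest picture that a camera, given by its name, has taken for a name from the list of things; names that differ only in an ending like _2 or _b are one class to them, and where a whole thing is asked for, a point or a joint stands for the part that bears it (a point fixed in the world has none). Each returns a list of dicts, best first, with "p" (0 to 1); they miss things now and then, are a little off and sometimes report something else, mostly with a low value. They report only what shows in the picture. A call takes as long as a camera call. They do not tell look-alikes from the thing itself.
- ctrl.find_in(camera, name): "point" ([x, y, z] in m, in world coordinates, good to about 4 mm: the middle of the surface that is visible of it).
Readings, each from a call of its own:
- ctrl.read_clock(): time.
- ctrl.read_joint_positions(): joint angles.
- ctrl.read_qd(): joint speeds.
- ctrl.read_tau(): joint torques, N m.
- ctrl.read_tcp_pos(): TCP position.
- ctrl.read_tcp_rot(): TCP orientation.
- ctrl.read_ft_force(): force on the tool from outside, world axes, zero at the start.
- ctrl.read_moment(): the same for the moment, N m.
- ctrl.read_width(): finger opening in m.
- ctrl.read_gripper_force(): force on a finger pad.
Only numpy, scipy, OpenCV 4.12 (cv2) and the standard library are available. Lean on these libraries where they do the work, as an engineer would, in place of code of your own. Each camera call takes 0.05 s, during which the arm holds its last target. There are 200 camera calls.

## Working session

There is one attempt and no reset: what is moved stays moved. The work goes in short steps, each a Python script; the robot and the scene stay as the last script left them, time stands still between calls to the robot, and variables do not carry over. Pictures are saved under pics/ and viewed, at most 10 in all, crops included, and the job is handed in when it is done.

```bash
ls; mkdir -p pics; python3 - <<'E'
from bench import ctrl
import cv2,numpy as np
for n in("scene","top"):
    im,d=ctrl.read_camera(n); cv2.imwrite(f"pics/{n}0.png",im[:,:,::-1]); np.savez(f"{n}0.npz",im=im,d=d)
    c=ctrl.calibration(n); print(n,c)
    for t in("cap","cap_top","canister","dish","pot","scraper"):
        print(t,[(np.round(x["point"],3).tolist(),round(x["p"],2)) for x in ctrl.find_in(n,t)][:4])
print(ctrl.hold_point_z,ctrl.read_clock(),ctrl.read_tcp_rot())
E
```

```text
pics
scene {'fx': 469.3527122483949, 'fy': 469.3527122483949, 'cx': 250.23091403894824, 'cy': 188.14500568006838, 'k1': -0.19767821851590256, 'rvec': array([ 1.27375162,  2.27143474, -0.93791471]), 'tvec': array([ 0.24317931, -0.3207932 ,  1.47814931])}
cap [([0.569, 0.123, 0.133], 0.57), ([0.454, 0.167, 0.024], 0.56)]
cap_top [([0.566, 0.119, 0.136], 0.77), ([0.455, 0.168, 0.025], 0.6)]
canister [([0.589, 0.132, 0.056], 0.67)]
dish [([0.585, -0.117, 0.012], 0.67)]
pot [([0.795, 0.014, 0.078], 0.58)]
scraper [([0.645, 0.43, 0.01], 0.72)]
top {'fx': 496.03508815570996, 'fy': 496.03508815570996, 'cx': 250.26133951014148, 'cy': 191.31184356385359, 'k1': 0.017262953334420014, 'rvec': array([ 2.13715236, -2.18676423,  0.16615493]), 'tvec': array([0.0955215 , 0.62099599, 1.15580676])}
cap [([0.444, 0.164, 0.019], 0.72), ([0.43, 0.052, 0.027], 0.64), ([0.558, 0.111, 0.14], 0.61)]
cap_top [([0.556, 0.114, 0.137], 0.86), ([0.434, 0.052, 0.023], 0.71), ([0.442, 0.167, 0.026], 0.53)]
canister []
dish [([0.594, -0.118, 0.01], 0.67)]
pot [([0.768, 0.002, 0.074], 0.77)]
scraper [([0.64, 0.433, 0.009], 0.7)]
0.0187 0.7 [2.13720679e-01 9.76894810e-01 4.86722937e-05 2.01111254e-06]
```

View pics/scene0.png

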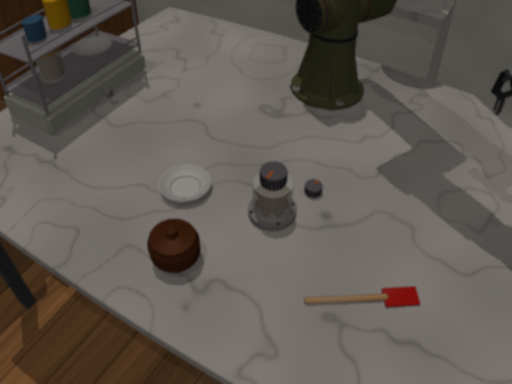

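View pics/top0.png

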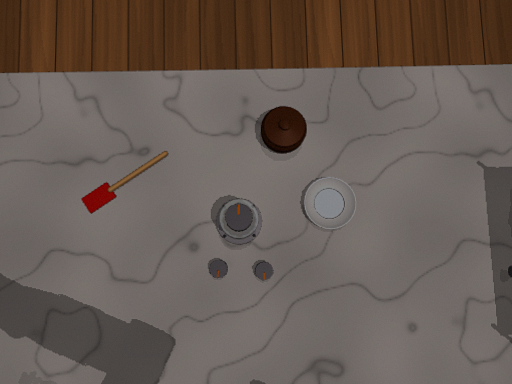

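The scene view shows the cap on the canister at about (273,176), with a small look-alike at (314,188). In the top view the cap is at (238,217) with its orange pointer running up the image, roughly world +x. The small look-alikes are at (218,268) and (263,270), the dish at (330,203), and the pot at (284,129). Next I'll measure from both views.

```bash
cat > h.py <<'E'
import numpy as np,cv2
from bench import ctrl
def cloud(n,im,d):
    c=ctrl.calibration(n); K=np.array([[c["fx"],0,c["cx"]],[0,c["fy"],c["cy"]],[0,0,1]])
    v,u=np.nonzero(d>0)
    s=cv2.undistortPoints(np.c_[u,v].astype(float)[:,None],K,np.array([c["k1"],0,0,0.]))[:,0]
    z=d[v,u].astype(float); R=cv2.Rodrigues(c["rvec"])[0]
    return (np.c_[s*z[:,None],z]-c["tvec"])@R, im[v,u].astype(int), np.c_[u,v]
def orange(C): return (C[:,0]>110)&(C[:,0]>C[:,2]*2)&(C[:,0]>1.4*C[:,1])
def circ(P):
    (x,y),r=cv2.minEnclosingCircle(P[:,:2].astype(np.float32)); return np.round([x,y,r],4)
E
python3 - <<'E'
from h import *
for n in("scene","top"):
    q=np.load(n+"0.npz");P,C,U=cloud(n,q["im"],q["d"])
    near=lambda c,r:np.hypot(P[:,0]-c[0],P[:,1]-c[1])<r
    m=near((.56,.115),.05)&(P[:,2]>.128)&(P[:,2]<.15)
    T=P[m];print(n,"cap",m.sum(),T.mean(0).round(4),circ(T),np.percentile(T[:,2],[5,50,95]).round(4))
    for z0,z1 in((.09,.102),):
        k=near((.56,.115),.06)&(P[:,2]>z0)&(P[:,2]<z1);print("shoulder",k.sum(),k.any() and circ(P[k]))
    k=near((.56,.115),.075)&(P[:,2]>.012)&(P[:,2]<.022);print("ring",k.sum(),circ(P[k]))
    o=m&orange(C);O=P[o];print("orange",o.sum(),O.mean(0).round(4))
    if o.sum()>3:
        w,V=np.linalg.eigh(np.cov(O[:,:2].T));d=V[:,1]*np.sign(V[:,1]@(O[:,:2].mean(0)-circ(T)[:2]));print("ang",np.degrees(np.arctan2(d[1],d[0])), np.degrees(np.arctan2(*(O[:,:2].mean(0)-circ(T)[:2])[::-1])))
    k=near((.59,-.118),.085)&(P[:,2]>.008)&(P[:,2]<.04);print("dish",k.sum(),circ(P[k]),P[k,2].max())
    g=near((.56,.115),.3)&(abs(P[:,2])<.006);print("counter z",np.median(P[g,2]))
    for c in((.445,.166),(.432,.052)):
        k=near(c,.05)&(P[:,2]>.012)&(P[:,2]<.08);print("small",k.sum(),k.any() and (circ(P[k]),P[k,2].max()))
E
```

```text
scene cap 502 [0.5614 0.1171 0.1366] [0.558  0.1157 0.031 ] [0.1309 0.1373 0.1393]
shoulder 501 [0.5587 0.1154 0.0457]
ring 423 [0.5597 0.1163 0.0561]
orange 10 [0.5718 0.1131 0.138 ]
ang 9.96032640523173 -10.598939742559024
dish 900 [ 0.5979 -0.1097  0.0663] 0.025571000747655198
counter z 9.548051979388614e-05
small 221 (array([0.4455, 0.1662, 0.023 ]), np.float64(0.028966495451071432))
small 0 False
top cap 584 [0.5538 0.1106 0.1397] [0.5544 0.1107 0.0303] [0.1363 0.1398 0.1434]
shoulder 368 [0.5544 0.1106 0.0451]
ring 310 [0.5542 0.1104 0.0559]
orange 19 [0.5705 0.1103 0.1406]
ang -2.2414606791461416 -1.3478695672188314
dish 1648 [ 0.5906 -0.1247  0.0763] 0.03044671104411457
counter z 0.001747059617326576
small 261 (array([0.4408, 0.1622, 0.0217]), np.float64(0.03293466380811354))
small 261 (array([0.4332, 0.0533, 0.0217]), np.float64(0.03309014147532051))
```

```bash
cat >> h.py <<'E'
def Q(yaw): # tool down, tool y at angle yaw-90.. (tool x at yaw)
    from scipy.spatial.transform import Rotation as R
    return (R.from_euler('z',yaw)*R.from_euler('x',np.pi)).as_quat()
def st(t=""):
    print(t,"t",round(float(ctrl.read_clock()),2),"p",np.round(ctrl.read_tcp_pos(),4),"F",np.round(ctrl.read_ft_force(),2),"M",np.round(ctrl.read_moment(),3),"w",round(float(ctrl.read_width()),4),"g",round(float(ctrl.read_gripper_force()),1),"q6",round(float(ctrl.read_joint_positions()[5]),3),flush=True)
E
python3 - <<'E'
from h import *
p=np.array([.5565,.113,.20])
for y in np.radians([-180,-135,-90,-45,0,45,90,135]):
    q=ctrl.solve_ik(p,Q(y)); print(round(np.degrees(y)),None if q is None else np.round(q,3))
best=None
ys=np.radians(np.arange(-180,180,5))
qs=[(abs(q[5]),y) for y in ys if (q:=ctrl.solve_ik(p,Q(y))) is not None]
a,y=min(qs);print("best",np.degrees(y),a)
ctrl.move_pose(p,Q(y)); st("hover")
p[2]=.106
print(ctrl.line_to(p,speed=.08,threshold=6)); st("down")
ctrl.clamp(20); st("clamp")
E
```

```text
-180 [ 0.2    0.267 -0.181  1.122  0.     0.2  ]
-135 [ 0.2    0.267 -0.181  1.122  0.    -0.585]
-90 [ 0.2    0.267 -0.181  1.122  0.    -1.37 ]
-45 [ 0.2    0.267 -0.181  1.122  0.    -2.156]
0 [ 0.2    0.267 -0.181  1.122  0.    -2.941]
45 [ 0.2    0.267 -0.181  1.122  0.     2.557]
90 [ 0.2    0.267 -0.181  1.122  0.     1.771]
135 [ 0.2    0.267 -0.181  1.122  0.     0.986]
best -170.0 0.02579821592599485
hover t 2.62 p [0.5564 0.1137 0.2001] F [ 0.04 -0.37 -0.11] M [ 0.025  0.04  -0.045] w 0.0852 g 0.0 q6 0.026
False
down t 3.94 p [0.557  0.1131 0.1066] F [-0.31  0.53  0.16] M [ 0.06   0.063 -0.003] w 0.0853 g 0.0 q6 0.026
clamp t 4.3 p [0.5569 0.1127 0.1067] F [-0.04 -1.55  4.37] M [-0.585  0.147 -0.01 ] w 0.0594 g 21.2 q6 0.026
```

```bash
python3 - <<'E'
from h import *
ctrl.open_gripper(); st("open")
q=np.array(ctrl.solve_ik([.5565,.113,.106],Q(np.radians(-170)))); q[5]+=np.pi/2; ctrl.movej(q); st("rot90")
ctrl.clamp(20); st("clamp"); ctrl.sleep(.3); st("settled")
E
```

```text
open t 4.68 p [0.5564 0.1131 0.1058] F [-0.1   0.48 -0.27] M [-0.007 -0.005 -0.035] w 0.0853 g 0.0 q6 0.026
rot90 t 6.08 p [0.5565 0.113  0.106 ] F [ 0.67 -0.69 -0.23] M [ 0.014 -0.031 -0.007] w 0.085 g 0.0 q6 1.596
clamp t 6.44 p [0.5564 0.113  0.1063] F [-2.14  0.04  4.15] M [-0.083  0.403 -0.054] w 0.0598 g 21.5 q6 1.596
settled t 6.74 p [0.5564 0.113  0.1062] F [-2.18 -0.64  4.71] M [-0.091  0.59  -0.021] w 0.0594 g 21.7 q6 1.597
```

```bash
python3 - <<'E'
from h import *
ctrl.clamp(45); st("45")
q=np.array(ctrl.solve_ik([.5565,.113,.106],Q(np.radians(-170)))); q0=1.596; m0=ctrl.read_moment()[2]
for a in np.arange(3,28,3):
    q[5]=q0-np.radians(a); ctrl.movej(q); st(f"ccw {a}")
    if abs(ctrl.read_moment()[2]-m0)>.45: print("STOP"); break
E
```

```text
45 t 6.96 p [0.5564 0.113  0.1064] F [-3.67  0.14  8.07] M [-0.144  0.741 -0.036] w 0.059 g 46.9 q6 1.597
ccw 3 t 7.21 p [0.5564 0.1131 0.1065] F [-3.75  0.73  6.25] M [-0.084  0.783  0.052] w 0.0594 g 46.9 q6 1.543
ccw 6 t 7.46 p [0.5564 0.1133 0.1064] F [-3.03  0.12  7.2 ] M [0.055 0.803 0.045] w 0.0589 g 46.9 q6 1.491
ccw 9 t 7.71 p [0.5564 0.1132 0.1065] F [-3.3   0.45  6.87] M [-0.048  0.716 -0.042] w 0.0591 g 47.0 q6 1.439
ccw 12 t 7.96 p [0.5565 0.113  0.1065] F [-3.44  0.22  6.62] M [-0.158  0.736 -0.852] w 0.0592 g 47.7 q6 1.388
STOP
```

CCW meets a stop at about 10–12°, so the cap opens clockwise.

```bash
python3 - <<'E'
from h import *
q=np.array(ctrl.solve_ik([.5565,.113,.106],Q(np.radians(-170)))); q0=1.596; ok=True
for a in (0,15,30,50,65,80):
    q[5]=q0+np.radians(a); ctrl.movej(q); st(f"cw {a}")
    if abs(ctrl.read_moment()[2])>.6: print("STOP");ok=False; break
if ok:
    p=ctrl.read_tcp_pos().copy() if hasattr(ctrl.read_tcp_pos(),'copy') else list(ctrl.read_tcp_pos())
    p=[.5565,.113,.112]; print(ctrl.line_to(p,speed=.03,threshold=10)); st("lift6")
E
```

```text
cw 0 t 8.28 p [0.5565 0.1129 0.1064] F [-2.97 -0.47  6.76] M [-0.171  0.762 -0.055] w 0.0592 g 47.1 q6 1.596
cw 15 t 8.63 p [0.5566 0.1128 0.1065] F [-2.71 -1.25  6.73] M [-0.256  0.662 -0.007] w 0.0592 g 47.1 q6 1.858
cw 30 t 8.99 p [0.5567 0.1129 0.1065] F [-1.84 -0.76  6.86] M [-0.159  0.548 -0.05 ] w 0.0589 g 47.0 q6 2.12
cw 50 t 9.42 p [0.5568 0.1129 0.1065] F [-1.98 -1.23  5.84] M [-0.161  0.506 -0.051] w 0.059 g 47.1 q6 2.469
cw 65 t 9.78 p [0.5569 0.113  0.1065] F [-1.29 -0.18  4.68] M [-0.078  0.427 -0.078] w 0.0593 g 47.1 q6 2.731
cw 80 t 10.13 p [0.5569 0.1129 0.1065] F [-1.52 -1.18  6.38] M [-0.095  0.351 -0.1  ] w 0.0595 g 47.3 q6 2.993
False
lift6 t 10.48 p [0.5567 0.113  0.1121] F [ 0.56  0.45 -0.34] M [-0.073 -0.106 -0.013] w 0.0592 g 48.9 q6 2.992
```

```bash
python3 - <<'E'
from h import *
ctrl.line_to([.5565,.113,.23],speed=.12); st("up")
for n in("scene","top"):
    q=np.load(n+"0.npz");P,C,U=cloud(n,q["im"],q["d"])
    c=np.array([.594,-.118])
    for lo in(.010,.014,.018):
        m=(np.hypot(*(P[:,:2]-c).T)<.08)&(P[:,2]>lo)&(P[:,2]<.033)&(C.min(1)>70)
        D=P[m][:,:2]; 
        (ex,ey),ax,_=cv2.fitEllipse(cv2.convexHull(D.astype(np.float32))); print(n,lo,m.sum(),circ(P[m]),np.round([ex,ey,*ax],4))
E
```

```text
up t 11.62 p [0.5559 0.1129 0.2291] F [-0.64  0.33 -1.04] M [ 0.017 -0.016 -0.005] w 0.0591 g 49.0 q6 2.992
scene 0.01 753 [ 0.5979 -0.1097  0.0663] [ 0.5973 -0.1095  0.1292  0.1297]
scene 0.014 466 [ 0.5979 -0.1097  0.0663] [ 0.5973 -0.1095  0.1292  0.1297]
scene 0.018 262 [ 0.598  -0.1088  0.066 ] [ 0.5974 -0.1094  0.129   0.1297]
top 0.01 1380 [ 0.5936 -0.1134  0.0647] [ 0.5937 -0.1132  0.1269  0.128 ]
top 0.014 955 [ 0.5936 -0.1134  0.0647] [ 0.5937 -0.1132  0.1269  0.128 ]
top 0.018 594 [ 0.5936 -0.1134  0.0647] [ 0.5936 -0.1132  0.1269  0.128 ]
```

```bash
python3 - <<'E'
from h import *
ctrl.line_to([.5955,-.1113,.20],speed=.15); ctrl.sleep(.5); st("over")
for n in("scene","top"):
    im,d=ctrl.read_camera(n); cv2.imwrite(f"pics/{n}1.png",im[:,:,::-1])
    P,C,U=cloud(n,im,d)
    print(n,[(np.round(x["point"],3).tolist(),round(x["p"],2)) for x in ctrl.find_in(n,"cap")])
im=cv2.resize(cv2.imread("pics/scene1.png")[60:300,80:400],(800,600),interpolation=cv2.INTER_CUBIC);cv2.imwrite("pics/scene1c.png",im)
E
```

```text
over t 13.8 p [ 0.5955 -0.1112  0.2   ] F [ 0.54  0.52 -0.86] M [-0.004  0.025 -0.022] w 0.059 g 49.0 q6 2.607
scene [([0.454, 0.165, 0.027], 0.85), ([0.608, -0.102, 0.231], 0.75), ([0.427, 0.057, 0.025], 0.52)]
top [([0.445, 0.165, 0.02], 0.59), ([0.428, 0.051, 0.025], 0.52), ([0.57, -0.103, 0.23], 0.43)]
```

View pics/scene1c.png

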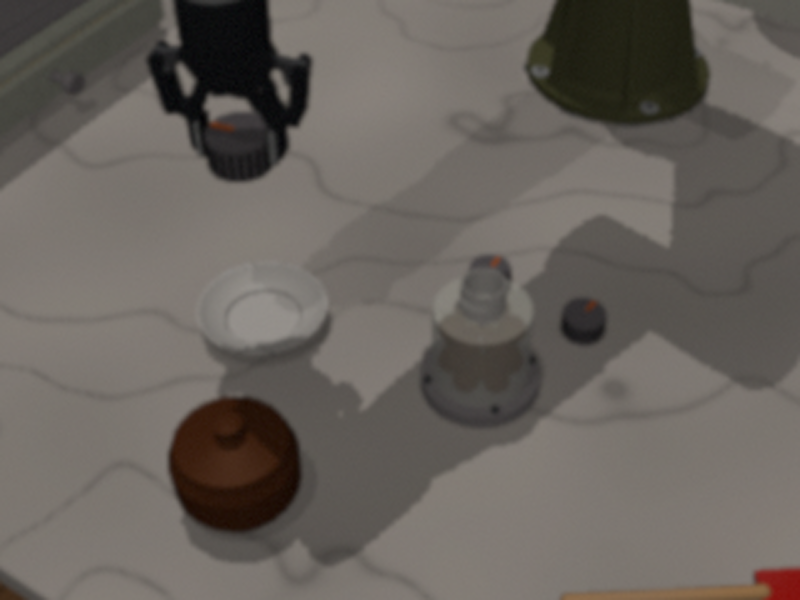

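View pics/top1.png

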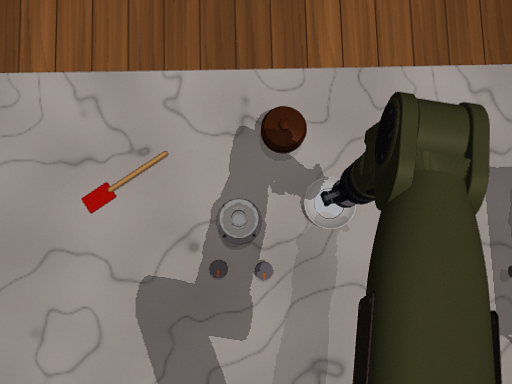

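The scene crop shows the cap upright in the gripper at (238,145), above the dish at (263,308), with the canister neck bare at (487,285). In the top view the gripper is over the dish at (330,203). The dish, pot and scraper are where they started.

```bash
python3 - <<'E'
from h import *
ctrl.sleep(.5); st(); print(ctrl.read_qd()); print(ctrl.hand_in())
E
```

```text
t 14.5 p [ 0.5955 -0.1113  0.2   ] F [ 0.57  0.88 -0.98] M [-0.03   0.01   0.016] w 0.0588 g 49.0 q6 2.607
[ 0.00042784  0.00010982 -0.00144806  0.0005734   0.00239011 -0.00010292]
the job is handed in; nothing more can be done
None
```

The job is handed in at 14.5 s: the cap opened clockwise after a stop counterclockwise, and the gripper holds it upright and still above the middle of the dish, about 20 cm above the counter.

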